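# Clamp the whetstone in the sloped sharpening stand

### The arm

A 6-joint arm with a two-finger parallel gripper is mounted at the origin on a cart in front of the work surface, level with it; the furniture and walls round the work are solid. World frame = base frame: x ahead of the robot, y to its left, z up, the work surface at z = 0. Lengths are in mm, angles in rad, forces in N, time in s.
With the tool pointing down it reaches from about 350 to 875 mm from the base axis. Payload 4.2 kg.
Tool frame: the origin (TCP) lies at the very end of the fingers, on their centre line; the grasp point (between the pads) lies arm.grip_depth behind it (arm.grip_depth is the distance from the TCP to the grasp point, in mm); z points along the fingers, y is the direction in which the jaws open and shut (so a half turn about z gives the same grasp; the last joint's range is limited). The gripper opens to 85 mm and grips with 20 to 120 N. Pads are 22 mm wide; open, the fingers measure 114 mm over their backs; the gripper's body (76 mm by 85 mm) begins 54 mm behind the grasp point. The pads swing forward as they close: fully open they stand 13 mm farther back than shut.
Start: joints at [-0.959, 0.385, 0.008, 0, -1.194, -0.259], TCP at [215.969, -586.478, 231.312] pointing down, gripper open.
Joint ranges: [-3.14, 3.14], [-1.21, 2.06], [-1.07, 1.41], [-3.16, 2.05], [-2.99, -0.16], [-3.1, 3.1]. Speed limits (rad/s): [2.79, 2.79, 3.14, 3.14, 3.14, 3.14].

### API

Orientations are given as a unit quaternion [x, y, z, w].
In Python, from bench import arm, optics, workorder gives the robot as it stands. The module is installed in compiled form; this text tells all that it offers.
- The arm moves only by the tool play_rows, never from a script. Its arguments are lists of equal length, an entry for each row: "travel": the shift along the tool's x, y, z in m, a list of three; "rotation": the turn, a rotation vector about the tool's x, y, z in rad, a list of three; "grip": the opening, from 0 (shut) to 1 (fully open). In form: {"travel": [[x, y, z], ...], "rotation": [[rx, ry, rz], ...], "grip": [grip, ...]}. A call has 1 to 12 rows; each row shifts and turns the commanded pose from where the row before left it, along the tool's axes as they then stand; what a row does not reach is not made up. A row lasts 1/12 s, in which the tool goes at most 41.7 mm and 7.16 degrees, less where a joint would pass 70% of its speed; a pose out of reach is approached as far as the arm can. A call is refused whole if a number of a shift passes 0.0417 or a number of a turn 0.125, either way. A call with a gripper value outside its range is refused whole. The fingers move at their own pace and stop on an object; the grip force is fixed at half the most. Time passes only in rows, so rows that do not move let the fingers close. It gives the time, the measured TCP pose, the force and the opening at its end, in the units of the state.
- arm.read_state(): the state, without advancing time (a new reading comes with each control period).
- optics.get_image(name): name is "scene" or "top" or "wrist"; returns a dict with "image" (420x560x3 uint8, blue, green, red), "depth" (420x560 float32, mm along the optical axis (not along the pixel's ray), 0 where there is no reading), "camera_matrix" (3x3 intrinsics, pixels), "k1" (the pictures are not rectified: a ray, as slopes to the right and down, at radius r is drawn at 1 + k1 r^2 times it, then the intrinsics apply), "R" (3x3) and "t" (3): a world point X has camera coordinates R X + t; the wrist camera has in their place "hand_eye" (4x4, takes a point from camera to tool coordinates, whose origin is the TCP and whose axes are the flange's). Camera axes: x right, y down, z forward; pixel columns grow to the right and rows downward; lengths in mm; the calibration is good to about 2 mm. A picture is of the moment at which its call begins: read the wrist's pose just before it.
- workorder.job_done(): hands the job in, once; it reports no verdict.
The state is a dict: "clock": time; "joints": joint angles; "joint_vel": joint speeds; "joint_efforts": joint torques, N m; "position": TCP position; "ee_rot": TCP orientation; "contact_force": force on the tool from outside, world axes, zero at the start; "wrist_torque": the same for the moment, N m; "gripper_width": finger opening in mm.
Only numpy, scipy, OpenCV 4.12 (cv2) and the standard library are available. Lean on these libraries where they do the work, as an engineer would, in place of code of your own. Each camera call takes 0.05 s, during which the arm holds its last target. There are 200 camera calls.

### The job

Set the whetstone (the longer, thinner one of the two grey-brown bars lying on the bench top, not the one on the raised board at the back) on the sloping rail of the sharpening stand, lengthwise, centred on the rail and with its lower end against the cleat; lay it down, do not drop it, and let go of it. Then push the stand's cam lever away from the cleat end, over its high point, until it snaps fully closed and the jaw grips the stone. Leave everything else on the bench where it is.

Things in the scene. Friction and masses are not known exactly. Their poses are not given: they have to be found in the camera images.
- whetstone: grey-brown sharpening stone, a plain bar 50 x 150 x 24 mm (its x, y, z), about 0.4 kg (0.27 to 0.53), lying flat on the bench. Origin: centre of its underside; y along its length, z up. Not to be confused with the wooden block, which is shorter and thicker, nor with the stone on the raised board at the back, which belongs to the room
- hardwood_block: bystander: grey-brown wooden block 60 x 120 x 43 mm (x, y, z), origin at the centre of its underside. It and the whetstone may have swapped places
- stand: grey steel sharpening stand fixed to the bench, at its middle, turned by up to 0.45 rad. Origin: on the bench; x runs level from the low cleat end (-x, nearer the robot) to the high clamp end (+x), y to the left, z up. Base plate 235 x 110 x 10 mm (x -105 to +130, y -55 to 55 mm). On two posts a steel rail 44 mm wide (narrower than the stone), 12 mm thick, slopes up along +x at 0.35 rad
- cleat (a point): middle of the cleat's top edge on the side facing the stone: the cleat is a 44 mm wide, 12 mm thick lip standing 12 mm above the rail at its low end, its face 75 mm down the slope from the seat
- housing (a point): top centre of the cam housing that closes the rail's high end: 44 mm wide, 34 mm above the rail, from 110 to 154 mm up the slope from the seat. The lever stands beside it on the right (-y)
- seat (a point): point on the rail's top surface, 70 mm above the stand's origin, where the centre of the stone's underside belongs when its lower end touches the cleat. Axes: x up the slope, y left across the rail, z square to the rail (leaning 0.35 rad to the low end). With the lever open there are 162 mm between cleat and jaw, 12 mm more than the stone. Friction keeps the stone where it is let go on the slope
- jaw: rubber-faced sprung clamp jaw (40 mm wide, from 3 to 24 mm above the rail) facing down the slope, driven by the lever: it moves down the slope by 9.3 mm per rad of lever travel (15 mm in all), pushing a loose stone down against the cleat, and then presses the stone with about 15 N. Origin coincides with the seat while the lever is open
- lever (a joint): cam lever angle, rad. 0 = open (start), leaning 0.65 rad from vertical to the low end; grows as it is pushed up and over towards the stand's +x. A spring strut resists up to the high point at 0.95 (0.6 N m at first, 6 to 8 N pushed square near the grip's end, then less) and returns it if let go before; past it, it snaps by itself to the stop at 1.61 (leaning 0.96 rad to +x) and stays
- lever_pivot (a point): centre of the lever's hinge, on the level cam shaft (16 mm thick, along the stand's y), 112 mm ahead (+x) and 73 mm to the right (-y) of the stand's origin, 128 mm above the bench. The lever turns about the stand's y axis; its hub is 34 mm across and 14 mm wide
- lever_knob (a point): middle of the lever's black round grip (22 mm thick, from 54 to 110 mm from the pivot, along the lever), 82 mm from the pivot
- lever_tip (a point): far (round) end of the lever's grip, 110 mm from the pivot. It travels on an arc about the pivot: upwards at first, so a finger pushing on it should rise with it, or friction jams it
- oil_can: bystander: green oil can, 68 x 85 mm, with spout 176 mm high; origin at the centre of its underside
- scriber_tin: bystander: yellow-brown tin of scribers, 69 mm across, 128 mm high; origin at the centre of its underside
- ball_peen: bystander: hammer lying flat, 85 x 264 x 29 mm (x, y, z), origin at the centre of its underside
- cold_chisel: bystander: chisel lying flat, 20 x 160 x 17 mm (x, y, z), origin at the centre of its underside
- paint_brush: bystander: flat brush with wooden handle lying flat, 40 x 202 x 18 mm (x, y, z), origin at the centre of its underside
- c_clamp: bystander: small C-clamp lying flat, 108 x 118 x 13 mm, origin at the centre of its underside

How it is judged (in metres and radians):
On the way, in this order (a step that is already met when the one before it is completed fails the run):
1. the stone lies on the rail, let go, between cleat and jaw, with the lever still open (x of whetstone in the frame of seat between -0.004 and 0.012 m and y of whetstone in the frame of seat between -0.01 and 0.01 m and z of whetstone in the frame of seat between -0.004 and 0.004 m and angle between the y axis of whetstone and the x axis of seat, either way round below 0.1 rad and angle between the z axis of whetstone and the z axis of seat, either way round below 0.05 rad and value of joint lever below 0.5 rad and contact force between whetstone and the fingers below 0.1 N and linear speed of whetstone below 0.02 m/s), for 0.2 s.
2. the lever has snapped closed (value of joint lever above 1.5 rad), for 0.2 s.
At the end, for the whole second after the job is handed in: The whetstone lies flat on the sloping rail against the cleat (within 4 mm lengthwise, 10 mm of centred across, 0.08 rad of parallel), at rest and let go; the lever is closed (over 1.5 rad) and the jaw presses the stone with more than 3 N (x of whetstone in the frame of seat between -0.004 and 0.004 m and y of whetstone in the frame of seat between -0.01 and 0.01 m and z of whetstone in the frame of seat between -0.004 and 0.004 m and angle between the y axis of whetstone and the x axis of seat, either way round below 0.08 rad and angle between the z axis of whetstone and the z axis of seat, either way round below 0.05 rad and value of joint lever above 1.5 rad and contact force between whetstone and jaw above 3 N and linear speed of whetstone below 0.01 m/s); the robot touches nothing.
It fails at once if the whetstone is dropped or thrown (faster than 1 m/s) (linear speed of whetstone above 1 m/s).
It fails at once if a bystander is moved by more than 25 mm (distance of any of hardwood_block, oil_can, scriber_tin, ball_peen, cold_chisel, c_clamp, paint_brush from where it was at the start of the episode above 0.025 m).
It also fails if it takes over 58 s, if anything falls off the work surface, if the arm or the gripper's body presses on something with over 40 N, if the wrist force passes 120 N, or if a joint passes its speed limit or range.

## Working session

There is one attempt and no reset: what is moved stays moved. The work goes in short steps, Python scripts to look and compute and a tool call to move; the robot and the scene stay as the last step left them, time stands still between calls to the robot, and variables do not carry over. Pictures are saved under pics/ and viewed, about 8 in all and at most 12, crops included, and the job is handed in when it is done.

Besides the shell and the picture viewer there is one more tool, called after "Call:" in YAML: its name, and indented under it one key for each argument. play_rows: Moves the arm, as the interface text tells. Its arguments: {"type":"object","properties":{"travel":{"type":"array","items":{"type":"array","items":{"type":"number"}}},"rotation":{"type":"array","items":{"type":"array","items":{"type":"number"}}},"grip":{"type":"array","items":{"type":"number"}}},"required":["travel","rotation","grip"]}

```bash
mkdir -p pics; cat > h.py <<'E'
import numpy as np, cv2, pickle
from bench import arm, optics, workorder
from scipy.spatial.transform import Rotation as Ro
def grab(n):
    st=arm.read_state(); d=optics.get_image(n); d['st']=st
    pickle.dump(d,open(f'{n}.pkl','wb')); return d
def Rt(d):
    if 'hand_eye' in d:
        H=np.array(d['hand_eye']); Rw=Ro.from_quat(d['st']['ee_rot']).as_matrix(); p=np.array(d['st']['position'])
        return Rw@H[:3,:3], Rw@H[:3,3]+p
    R=np.array(d['R']); return R.T, -R.T@np.array(d['t'])
def rays(d,uv):
    K=np.array(d['camera_matrix']); q=(np.asarray(uv,float).reshape(-1,2)-K[:2,2])/[K[0,0],K[1,1]]
    x=q.copy()
    for _ in range(20): x=q/(1+d['k1']*(x**2).sum(1,keepdims=True))
    return np.c_[x,np.ones(len(x))]
def cloud(d):
    h,w=d['depth'].shape; v,u=np.mgrid[:h,:w]
    C=rays(d,np.c_[u.ravel(),v.ravel()])*d['depth'].reshape(-1,1); R,o=Rt(d)
    return (C@R.T+o).reshape(h,w,3)
def onplane(d,uv,z):
    R,o=Rt(d); r=rays(d,uv)@R.T; return o+r*((z-o[2])/r[:,2:3])
def pix(d,X):
    R,o=Rt(d); c=(np.atleast_2d(X)-o)@R; s=c[:,:2]/c[:,2:]; s=s*(1+d['k1']*(s**2).sum(1,keepdims=True))
    K=np.array(d['camera_matrix']); return s*[K[0,0],K[1,1]]+K[:2,2]
E
python3 - <<'E'
from h import *
for n in ['scene','top']:
    d=grab(n); cv2.imwrite(f'pics/{n}1.png',cv2.resize(d['image'],(784,588)))
    print(n,Rt(d)[1],Rt(d)[0][:,2])
print(arm.read_state(), arm.grip_depth)
E
```

```text
scene [ -198.08407888 -1516.78732235   890.52589315] [ 0.41348507  0.81587464 -0.40420128]
top [2.80001491e+02 3.84787504e-01 1.49645388e+03] [ 0.18888384  0.00324363 -0.98199408]
{'clock': 0.1, 'joints': array([-9.59404730e-01,  3.85465779e-01,  6.77698459e-03, -4.38561807e-04,
       -1.19400410e+00, -2.58617266e-01]), 'joint_vel': array([-0.00029932, -0.00342654,  0.00336065,  0.00180393,  0.00014478,
       -0.00077745]), 'joint_efforts': array([-2.15179812e-04, -3.93320167e+01,  1.88930494e+01,  4.19799238e+00,
       -2.59039683e-03,  9.95903946e-06]), 'position': array([ 215.78829393, -586.01467498,  230.34449843]), 'ee_rot': array([-1.75394245e-01,  9.84497800e-01,  9.45859669e-04, -2.14780090e-04]), 'contact_force': array([-0.01160908, -0.19363496, -0.35874984]), 'wrist_torque': array([-0.02639382, -0.02422831,  0.02772525]), 'gripper_width': 85.11153041363198} 18.700000000000003
```

View pics/top1.png

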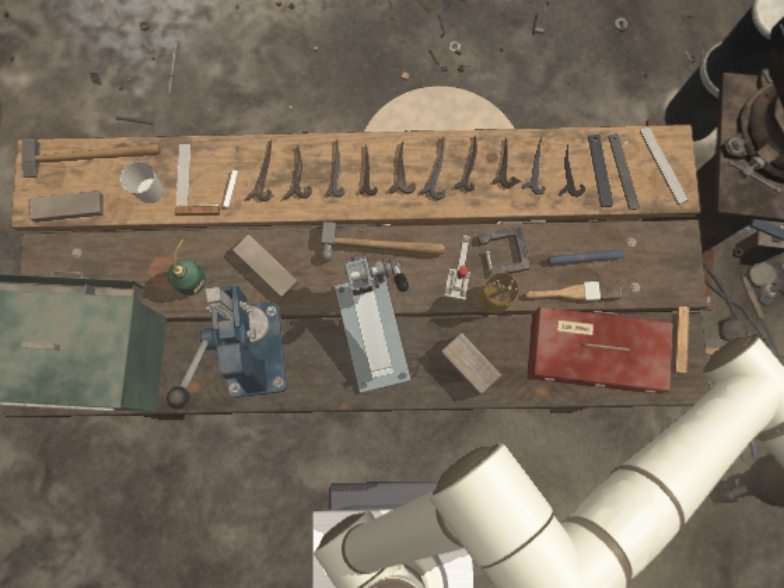

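View pics/scene1.png

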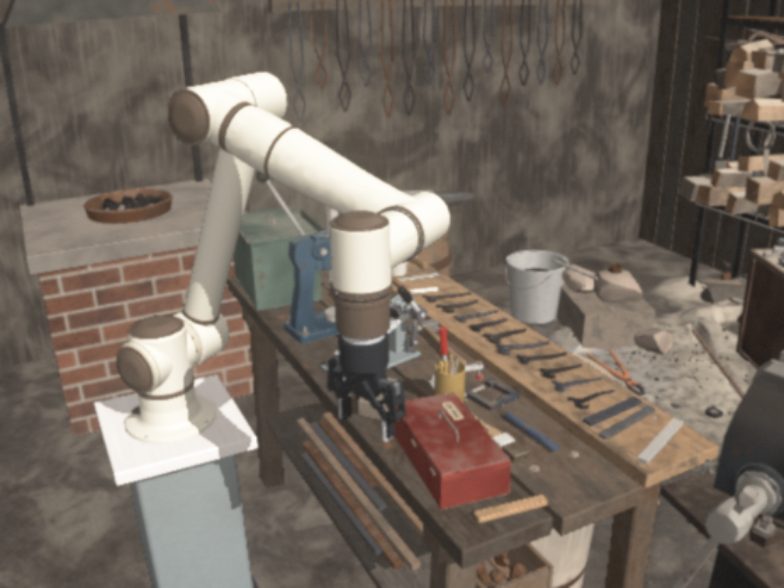

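The top view shows the thin bar at about (265,265) with the shorter, thicker bar at about (471,363). The stand is at (373,330), lever at (400,280), and the scriber tin with a red handle at (500,290). The scene view shows the arm at right. Next I measure all of these from depth.

```bash
python3 - <<'E'
from h import *
d=pickle.load(open('top.pkl','rb')); P=cloud(d); s=5/7
def box(name,u0,v0,u1,v1,z0,z1):
    m=np.zeros(P.shape[:2],bool); m[int(v0*s):int(v1*s),int(u0*s):int(u1*s)]=1
    m&=(P[...,2]>z0)&(P[...,2]<z1)&(d['depth']>0)
    n,l,st,c=cv2.connectedComponentsWithStats(m.astype(np.uint8)); k=1+np.argmax(st[1:,4]); q=P[l==k]
    r=cv2.minAreaRect(q[:,:2].astype(np.float32))
    print(name,len(q),'c',np.round(r[0],1),'size',np.round(r[1],1),'ang',round(r[2],1),'z',np.percentile(q[:,2],[5,50,95]).round(1),'bbox',q.min(0).round(),q.max(0).round()); return q
box('bench',200,330,240,400,-30,30) if 0 else None
t=P[int(400*s),int(420*s)]; print('bench pt',t, P[int(300*s),int(300*s)])
box('stone?',225,228,305,300,12,60)
box('block?',435,325,505,400,20,70)
box('base',325,260,420,400,5,15)
q=box('rail',325,260,420,400,30,110)
box('lever',380,250,415,295,90,300)
box('tin',475,265,525,320,20,300)
box('can',150,230,210,300,20,300)
box('vise',180,280,300,410,20,400)
box('clampthing',440,230,475,305,15,300)
box('toolbox',520,300,690,400,20,300)
c=d['image'][170:290,220:380]; cv2.imwrite('pics/stand.png',cv2.resize(c,(800,600),interpolation=cv2.INTER_CUBIC))
E
```

```text
bench pt [366.64462582 -65.05056272   3.49355278] [581.69501867 185.40686534   3.59901662]
stone? 826 c [655.  258.6] size [150.5  50.5] ang 45.1 z [17.8 23.1 28.7] bbox [588. 192.  13.] [725. 327.  32.]
block? 904 c [ 437.  -168.4] size [119.9  61.9] ang 41.0 z [34.9 41.2 46.5] bbox [ 374. -227.   20.] [ 498. -109.   51.]
base 1520 c [508.6  32.3] size [236.3 120.7] ang 14.4 z [ 5.6  9.3 13.7] bbox [380. -44.   5.] [627. 111.  15.]
rail 950 c [504.1  32.3] size [186.   43.9] ang 12.8 z [46.  70.3 96.4] bbox [410.  -8.  39.] [592.  73. 109.]
lever 243 c [595.3 -11. ] size [88.4 40.3] ang 14.1 z [127.7 149.1 215.7] bbox [554. -39. 114.] [638.  13. 224.]
tin 392 c [ 579.  -229.9] size [67.4 67.8] ang 10.4 z [ 24.4  65.6 114.4] bbox [ 545. -264.   20.] [ 613. -196.  130.]
can 519 c [631.7 420. ] size [69.8 65.6] ang 3.9 z [ 32.   63.3 145.3] bbox [597. 387.  21.] [669. 452. 177.]
vise 3346 c [472.9 278.7] size [195.3 118.8] ang 6.0 z [ 21.5 239.2 348.4] bbox [372. 214.  20.] [573. 340. 400.]
clampthing 255 c [ 647.8 -154.7] size [ 29.4 120.2] ang 81.3 z [ 28.2  39.7 149.3] bbox [ 587. -176.   19.] [ 706. -131.  155.]
toolbox 5180 c [ 456.8 -429. ] size [272.4 151.4] ang 81.7 z [65.2 78.2 83.8] bbox [ 368. -573.   20.] [ 544. -286.  104.]
```

View pics/stand.png

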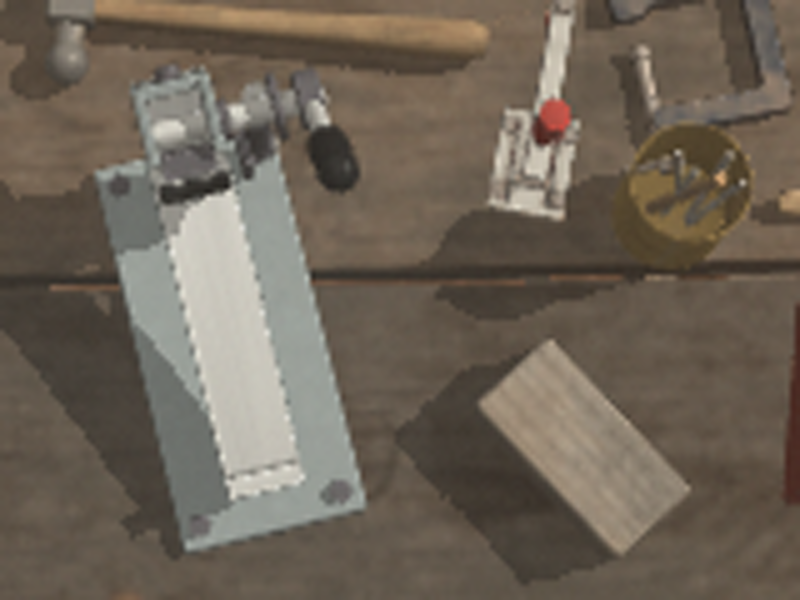

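The crop shows stand base-plate corners at (97,173), (188,550) and (365,505). The cleat's outer corners are at (230,498) and (303,480), and the lever grip runs from (315,115) to (340,175). I fit the stand pose to these.

```bash
cat >> h.py <<'E'
def stl(p,L):
    c,s=np.cos(p[2]),np.sin(p[2]); L=np.atleast_2d(L); return np.c_[p[0]+c*L[:,0]-s*L[:,1],p[1]+s*L[:,0]+c*L[:,1],L[:,2]]
th=.35; ex=np.array([np.cos(th),0,np.sin(th)]); en=np.array([-np.sin(th),0,np.cos(th)])
def rl(a,b,c): return np.array([0,0,70.])+a*ex+np.array([0,b,0])+c*en
E
python3 - <<'E'
from h import *
from scipy.optimize import least_squares
d=pickle.load(open('top.pkl','rb')); P=cloud(d)
L=np.array([[130,55,10],[-105,55,10],[-105,-55,10],rl(-87,22,12),rl(-87,-22,12)])
uv=np.array([[97,173],[188,550],[365,505],[230,498],[303,480]])/5+[220,170]-.4
f=lambda p:(pix(d,stl(p,L))-uv).ravel()
r=least_squares(f,[500,30,.22]); p=r.x; print(p,r.fun.round(2))
# rail depth check
v=P[170:290,220:380].reshape(-1,3); c,s=np.cos(p[2]),np.sin(p[2])
x=(v[:,0]-p[0])*c+(v[:,1]-p[1])*s; y=-(v[:,0]-p[0])*s+(v[:,1]-p[1])*c
A=np.c_[x,y,v[:,2]]-[0,0,70]; a=A@ex; n=A@en
m=(abs(n)<10)&(a>-70)&(a<80)&(abs(y)<35)
print('rail n',np.median(n[m]),'y',np.percentile(y[m],[1,50,99]), 'tilt',np.polyfit(a[m],n[m],1))
m=(abs(v[:,2]-10)<6)&(abs(y)<70)&(x>-120)&(x<150); print('base',np.percentile(x[m],[1,99]),np.percentile(y[m],[1,99]))
m=(a>100)&(a<165)&(abs(y)<30)&(n>20); print('housing',np.percentile(a[m],[2,98]),np.percentile(y[m],[2,98]),np.median(n[m]))
for nme,q in [('seat',rl(0,0,0)),('cleat',rl(-75,0,12)),('pivot',[112,-73,128])]: print(nme,stl(p,q))
for t in (0,.95,1.61):
    g=t-.65; print('tip',t,stl(p,[112+110*np.sin(g),-73,128+110*np.cos(g)]))
# lever points
m=(y<-58)&(y>-95)&(v[:,2]>120); q=np.c_[x,y,v[:,2]][m]; print(len(q),np.percentile(q,[2,50,98],axis=0).round())
E
```

```text
[4.97714700e+02 3.01500209e+01 2.21338392e-01] [-0.73 -1.22 -0.71  0.34  0.73  0.27  0.07  0.31  0.59  0.2 ]
rail n -0.6016972882709231 y [-20.76965871   0.75780938  22.2508778 ] tilt [-0.0012209  -0.51575071]
base [-111.60606143  125.32945126] [-62.7087229   62.42462447]
housing [101.70157528 154.57275021] [-26.48998015  21.81230913] 26.93007906724854
seat [[497.71469961  30.1500209   70.        ]]
cleat [[424.96608955  13.77975311  55.555137  ]]
pivot [[623.00849937 -16.48112471 128.        ]]
tip 0 [[558.06201558 -31.09571776 215.56921784]]
tip 0.95 [[654.7226921   -9.34463334 233.0870138 ]]
tip 1.61 [[710.92126708   3.30146012 191.08719847]]
181 [[ 43. -81. 128.]
 [ 76. -70. 191.]
 [124. -60. 218.]]
```

```bash
python3 - <<'E'
from h import *
a=-0.9594; er=np.array([np.cos(a),np.sin(a),0]); el=np.array([-np.sin(a),np.cos(a),0])
for n in ['top','scene']:
    d=pickle.load(open(n+'.pkl','rb')); P=cloud(d).reshape(-1,3)[d['depth'].ravel()>0]
    r,w=P@er,P@el; m=(r>-150)&(r<780)&(abs(w)<220)&(P[:,2]>130)
    print(n)
    for r0 in range(-150,780,60):
        k=m&(r>=r0)&(r<r0+60)&(P[:,2]>250)
        if k.sum()>20: print(r0,'w',np.percentile(w[k],[2,98]).round(),'z',np.percentile(P[k,2],[2,50,98]).round())
d=pickle.load(open('top.pkl','rb')); P=cloud(d).reshape(-1,3)
m=(P[:,0]>340)&(P[:,0]<620)&(P[:,1]>150)&(P[:,1]<360)
for z0 in (60,120,180,240,300,350,400):
    q=P[m&(P[:,2]>z0)&(P[:,2]<z0+60)]
    if len(q)>5: print('vise',z0,len(q),np.percentile(q[:,:2],[1,99],axis=0).round().tolist())
m=(P[:,0]>300)&(P[:,0]<620)&(P[:,1]>300)&(P[:,1]<700)&(P[:,2]>20); print('greenbox',np.percentile(P[m],[1,99],axis=0).round().tolist())
m=(P[:,0]>740)&(P[:,0]<960)&(P[:,1]>-100)&(P[:,1]<500)&(P[:,2]>-20);print('back',np.percentile(P[m],[1,50,99],axis=0).round().tolist())
E
```

```text
top
-30 w [ 83. 146.] z [251. 288. 335.]
30 w [ 82. 149.] z [296. 398. 478.]
90 w [ 82. 150.] z [442. 547. 627.]
150 w [ 29. 165.] z [609. 726. 736.]
210 w [-15. 164.] z [690. 725. 736.]
270 w [-39.  45.] z [649. 689. 709.]
330 w [-40.  45.] z [625. 667. 685.]
390 w [-37.  42.] z [601. 641. 660.]
450 w [-33.  39.] z [576. 613. 632.]
510 w [-168.   52.] z [302. 559. 603.]
570 w [-143.   65.] z [327. 564. 579.]
630 w [ 3. 58.] z [532. 554. 559.]
scene
-30 w [76. 92.] z [251. 262. 292.]
30 w [ 72. 118.] z [252. 300. 416.]
90 w [ 73. 125.] z [297. 411. 552.]
150 w [-72. 124.] z [443. 547. 726.]
210 w [-72. 150.] z [637. 700. 731.]
270 w [-48.   8.] z [608. 670. 706.]
330 w [-49.  10.] z [583. 645. 680.]
390 w [-47.   9.] z [564. 621. 656.]
450 w [-42.   7.] z [547. 595. 629.]
510 w [-167.    5.] z [256. 563. 601.]
570 w [-204.   29.] z [313. 505. 587.]
630 w [-192.   40.] z [269. 505. 577.]
vise 60 158 [[390.0, 251.0], [444.0, 290.0]]
vise 120 101 [[403.0, 252.0], [456.0, 291.0]]
vise 180 325 [[397.0, 238.0], [555.0, 317.0]]
vise 240 1337 [[400.0, 242.0], [554.0, 327.0]]
vise 300 276 [[402.0, 272.0], [535.0, 320.0]]
vise 350 159 [[373.0, 273.0], [535.0, 317.0]]
vise 400 202 [[341.0, 294.0], [378.0, 324.0]]
greenbox [[351.0, 305.0, 25.0], [612.0, 696.0, 450.0]]
back [[742.0, -94.0, -5.0], [844.0, 203.0, 19.0], [953.0, 494.0, 53.0]]
```

```bash
python3 - <<'E'
from h import *
d=pickle.load(open('top.pkl','rb')); P=cloud(d).reshape(-1,3); P=P[d['depth'].ravel()>0]
a=np.arctan2(258.6,655); er=np.array([np.cos(a),np.sin(a),0]); el=np.array([-np.sin(a),np.cos(a),0])
r,w=P@er,P@el
for r0 in range(360,700,30):
  print(r0,[ (int(np.percentile(P[k,2],97)) if (k:=(r>=r0)&(r<r0+30)&(w>=w0)&(w<w0+15)&(P[:,0]>330)).sum()>2 else -1) for w0 in range(-45,135,15)])
E
```

```text
360 [2, 3, 3, 4, 3, -1, -732, -737, -749, -1, -1, -1]
390 [6, 5, 6, 3, 4, 4, 6, 4, 3, 0, 0, -739]
420 [3, 3, 4, 4, 4, 5, 21, 22, 19, 4, 1, 3]
450 [5, 4, 4, 3, 6, 22, 33, 43, 266, 265, 261, 247]
480 [5, 3, 3, 4, 5, 25, 27, 249, 274, 276, 273, 313]
510 [5, 4, 4, 3, 18, 242, 255, 267, 274, 274, 275, 307]
540 [3, 4, 6, 4, 26, 26, 270, 273, 274, 274, 263, 265]
570 [3, 3, 6, 23, 29, 252, 326, 355, 354, 273, -1, -1]
600 [5, 5, 10, 26, 41, 268, 272, 350, 355, 254, 255, -1]
630 [28, 29, 29, 22, 3, 15, 23, 3, -1, -1, -1, -1]
660 [28, 28, 28, 28, 22, 6, 7, 4, -1, -1, -1, -1]
690 [8, 29, 29, 29, 30, 15, 5, 3, 4, 5, 2, 21]
```

```bash
cat >> h.py <<'E'
def q(z,y):  # tool rot from z dir and jaw (y) dir
    z=np.array(z,float); z/=np.linalg.norm(z); y=np.array(y,float); y-=z*(y@z); y/=np.linalg.norm(y)
    return np.c_[np.cross(y,z),y,z]
def plan(p,R,n,grip=1.,st=None):
    st=st or arm.read_state(); p0=np.array(st['position']); R0=Ro.from_quat(st['ee_rot'])
    rv=(R0.inv()*Ro.from_matrix(R)).as_rotvec(); step=(np.array(p,float)-p0)/n
    print('dist',np.linalg.norm(step)*n,'rot',rv.round(3),'rot/row',(rv/n).round(4).tolist())
    T=[(Ro.from_rotvec(rv*k/n).inv()*R0.inv()).apply(step)/1000 for k in range(n)]
    print(str([[round(float(c),4)+0 for c in t] for t in T]))
sp=np.array([497.7,30.15,.2213])
E
python3 - <<'E'
from h import *
y=sp[2]; plan([470,25,380],q([0,0,-1],[-np.sin(y),np.cos(y),0]),18)
E
```

```text
dist 678.4978214340147 rot [ 0.002 -0.     0.131] rot/row [0.0001, -0.0, 0.0073]
[[-0.025, 0.027, -0.0083], [-0.0248, 0.0272, -0.0083], [-0.0246, 0.0274, -0.0083], [-0.0244, 0.0275, -0.0083], [-0.0242, 0.0277, -0.0083], [-0.024, 0.0279, -0.0083], [-0.0238, 0.0281, -0.0083], [-0.0236, 0.0282, -0.0083], [-0.0234, 0.0284, -0.0083], [-0.0232, 0.0286, -0.0083], [-0.0229, 0.0287, -0.0083], [-0.0227, 0.0289, -0.0083], [-0.0225, 0.0291, -0.0083], [-0.0223, 0.0292, -0.0083], [-0.0221, 0.0294, -0.0083], [-0.0219, 0.0295, -0.0083], [-0.0217, 0.0297, -0.0083], [-0.0214, 0.0299, -0.0083]]
```

Call:
play_rows:
  travel:
    - [-0.025,0.027,-0.0083]
    - [-0.0248,0.0272,-0.0083]
    - [-0.0246,0.0274,-0.0083]
    - [-0.0244,0.0275,-0.0083]
    - [-0.0242,0.0277,-0.0083]
    - [-0.024,0.0279,-0.0083]
    - [-0.0238,0.0281,-0.0083]
    - [-0.0236,0.0282,-0.0083]
    - [-0.0234,0.0284,-0.0083]
    - [-0.0232,0.0286,-0.0083]
    - [-0.0229,0.0287,-0.0083]
    - [-0.0227,0.0289,-0.0083]
  rotation:
    - [0,0,0.0073]
    - [0,0,0.0073]
    - [0,0,0.0073]
    - [0,0,0.0073]
    - [0,0,0.0073]
    - [0,0,0.0073]
    - [0,0,0.0073]
    - [0,0,0.0073]
    - [0,0,0.0073]
    - [0,0,0.0073]
    - [0,0,0.0073]
    - [0,0,0.0073]
  grip: [1,1,1,1,1,1,1,1,1,1,1,1]

```text
clock: 1.1
position: [385.4, -177.0, 331.2]
ee_rot: [-0.132, 0.991, 0.0, 0.0]
contact_force: [0.3, -0.3, 0.7]
gripper_width: 85.1
```

Call:
play_rows:
  travel:
    - [-0.0225,0.0291,-0.0083]
    - [-0.0223,0.0292,-0.0083]
    - [-0.0221,0.0294,-0.0083]
    - [-0.0219,0.0295,-0.0083]
    - [-0.0217,0.0297,-0.0083]
    - [-0.0214,0.0299,-0.0083]
    - [0,0,0]
    - [0,0,0]
  rotation:
    - [0,0,0.0073]
    - [0,0,0.0073]
    - [0,0,0.0073]
    - [0,0,0.0073]
    - [0,0,0.0073]
    - [0,0,0.0073]
    - [0,0,0]
    - [0,0,0]
  grip: [1,1,1,1,1,1,1,1]

```text
clock: 1.77
position: [470.5, 26.5, 380.1]
ee_rot: [-0.112, 0.994, -0.0, -0.001]
contact_force: [-0.9, 0.3, -0.4]
gripper_width: 85.3
```

```bash
python3 - <<'E'
from h import *
d=grab('wrist'); cv2.imwrite('pics/w1.png',cv2.resize(d['image'],(784,588),interpolation=cv2.INTER_CUBIC))
st=d['st']; print(st['position'],st['joints'],st['contact_force'],st['clock']); R,o=Rt(d); print(o,R[:,2],np.array(d['hand_eye']).round(3))
L=np.array([[130,55,10],[-105,55,10],[-105,-55,10],[130,-55,10],rl(-87,22,12),rl(-87,-22,12),rl(-75,22,12),rl(-75,-22,12)])
print((pix(d,stl(sp,L))*1.4).round().tolist())
E
```

```text
[470.53833818  26.50381713 380.11727243] [ 4.01950197e-01  4.36093514e-02 -6.82565881e-02 -3.72889404e-04
 -1.46020354e+00 -1.74816835e+00] [-0.92199164  0.2933999  -0.38007424] 1.7667
[401.46196501  10.92821282 522.95531588] [ 0.26696489  0.06104731 -0.96177075] [[  -0.      -0.961   -0.275   70.999]
 [   1.      -0.      -0.       0.216]
 [  -0.      -0.275    0.961 -142.745]
 [   0.       0.       0.       1.   ]]
[[442.0, 363.0], [449.0, 134.0], [333.0, 134.0], [340.0, 363.0], [416.0, 156.0], [366.0, 156.0], [416.0, 169.0], [366.0, 169.0]]
```

View pics/w1.png

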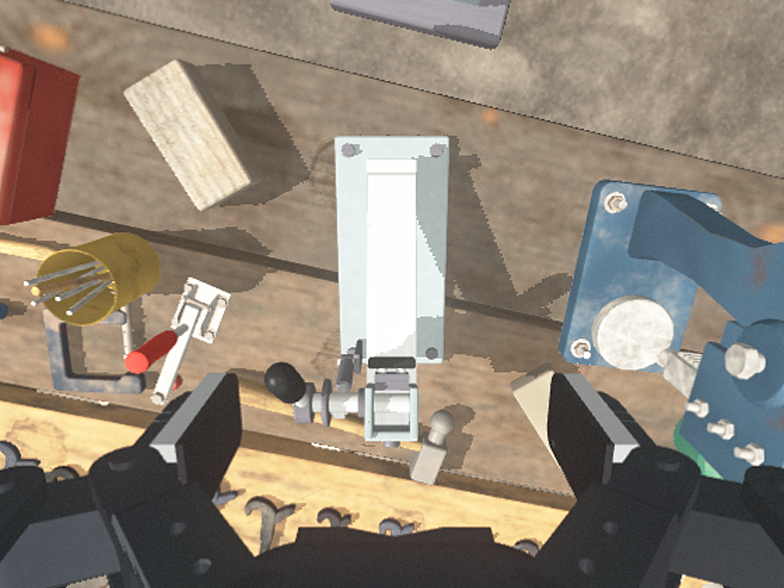

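The wrist view is upside down, robot side at the top. The base plate's near corners are at (335,137) and (449,136), its far-left corner at (443,361). The cleat spans (366–416, 160–173), and the lever knob is at (285,382) with its red neighbour at (150,350). This agrees with the stand fit to about 3 mm, so I refit it and check clearance for the stone grasp.

```bash
python3 - <<'E'
from h import *
from scipy.optimize import least_squares
d=pickle.load(open('wrist.pkl','rb'))
L=np.array([[130,55,10],[-105,55,10],[-105,-55,10],rl(-87,22,12),rl(-87,-22,12),rl(-75,22,12),rl(-75,-22,12)])
uv=np.array([[443,361],[449,136.5],[335,137],[416,160],[366.5,160],[416,172.5],[366.5,172.5]])/1.4
r=least_squares(lambda p:(pix(d,stl(p,L))-uv).ravel(),sp); print(r.x,r.fun.round(2))
P=cloud(d); P=P[d['depth']>0]
def chk(p):
    V=np.c_[(P[:,:2]-p[:2])@np.array([[np.cos(p[2]),-np.sin(p[2])],[np.sin(p[2]),np.cos(p[2])]]),P[:,2]]
    A=V-[0,0,70]; a=A@ex; n=A@en; y=A[:,1]
    m=(abs(n)<8)&(a>-70)&(a<75)&(abs(y)<24); print('rail n',np.median(n[m]),'y',np.percentile(y[m],[1,50,99]),'tilt',np.polyfit(a[m],n[m],1),np.polyfit(y[m],n[m],1))
    m=(n>6)&(n<16)&(a<-65)&(a>-95)&(abs(y)<24); print('cleat a',np.percentile(a[m],[5,50,95]),'n',np.median(n[m]))
    m=(n>8)&(n<24)&(a>70)&(a<108)&(abs(y)<22); print('jaw a',np.percentile(a[m],[5,50,95]))
    m=(V[:,1]<-55)&(V[:,1]>-95)&(V[:,2]>120)&(V[:,0]>0)&(V[:,0]<150); print('lever',np.percentile(V[m],[2,50,98],axis=0).round(1).tolist())
chk(r.x)
# FK fit: samples
s0=np.array([-0.9594,.3855,.0068,-1.194]); 
E
```

```text
[5.00014644e+02 3.14576597e+01 2.27670262e-01] [ 0.55  2.76  0.31 -0.04 -1.11 -0.09  0.2  -0.84 -0.08 -0.71  0.26 -0.22
 -0.09 -0.09]
rail n 0.48233097761862453 y [-22.2053033    0.12136876  21.63705853] tilt [4.03552525e-04 4.80877559e-01] [-0.00441359  0.48196089]
cleat a [-86.08752543 -80.4013733  -75.84139086] n 12.38665695768621
jaw a [ 85.97853386  93.93997585 102.84125606]
lever [[40.4, -81.5, 127.4], [66.4, -68.7, 195.8], [120.7, -55.6, 217.6]]
```

```bash
cat >> h.py <<'E'
sp=np.array([500,31.3,.2265])
def links(p,zdir):
    u=-np.array(zdir,float)/np.linalg.norm(zdir); p=np.array(p,float); C=p+302*u
    j1=np.arctan2(C[1],C[0])+np.arcsin(159.5/np.hypot(*C[:2]))
    el=np.array([-np.sin(j1),np.cos(j1),0]); er=np.array([np.cos(j1),np.sin(j1),0]); W=C+159.5*el
    r,z=W@er,W[2]-165; D=np.hypot(r,z); a=np.arccos((565**2+D*D-422**2)/(2*565*D))+np.arctan2(z,r)
    E=er*565*np.cos(a)+[0,0,165+565*np.sin(a)]; return j1,a,E,W,C
def sdist(P,a,b):
    t=np.clip((P-a)@(b-a)/((b-a)@(b-a)),0,1); return np.linalg.norm(P-a-t[:,None]*(b-a),axis=1)
def clear(p,zdir,P):
    j1,a,E,W,C=links(p,zdir); p=np.array(p)
    o=[round(j1,3),round(a,2)]
    for A,B in ((E,W),(W,C),(C,p+(C-p)*.35)):
        s=sdist(P,A,B); k=s.argmin(); o+=[int(s[k]),P[k].round().tolist()]
    return o
E
python3 - <<'E'
from h import *
d=pickle.load(open('top.pkl','rb')); P=cloud(d); P=P[d['depth']>0]
P=P[(P[:,0]>340)&(P[:,1]>-100)&(P[:,2]>-50)]
for b in (0,.15,.3,.4,.5):
    for z in (5,80): print(b,z,clear([655,258.6,z],[-.7071*np.sin(b),-.7071*np.sin(b),-np.cos(b)],P))
E
```

```text
0 5 [np.float64(0.605), np.float64(0.85), 56, [512.0, 295.0, 353.0], 73, [552.0, 292.0, 274.0], 80, [656.0, 244.0, 32.0]]
0 80 [np.float64(0.605), np.float64(0.93), 76, [364.0, 311.0, 453.0], 84, [534.0, 297.0, 347.0], 95, [560.0, 268.0, 235.0]]
0.15 5 [np.float64(0.616), np.float64(0.79), 58, [361.0, 301.0, 451.0], 112, [551.0, 466.0, 211.0], 79, [659.0, 283.0, 32.0]]
0.15 80 [np.float64(0.616), np.float64(0.87), 79, [364.0, 311.0, 453.0], 124, [534.0, 297.0, 347.0], 110, [560.0, 268.0, 235.0]]
0.3 5 [np.float64(0.625), np.float64(0.72), 55, [361.0, 301.0, 451.0], 101, [584.0, 480.0, 205.0], 76, [690.0, 268.0, 32.0]]
0.3 80 [np.float64(0.625), np.float64(0.79), 74, [357.0, 309.0, 458.0], 164, [534.0, 297.0, 347.0], 107, [669.0, 390.0, 177.0]]
0.4 5 [np.float64(0.631), np.float64(0.67), 48, [361.0, 301.0, 451.0], 98, [584.0, 480.0, 205.0], 73, [690.0, 268.0, 32.0]]
0.4 80 [np.float64(0.631), np.float64(0.74), 66, [357.0, 309.0, 458.0], 164, [584.0, 480.0, 205.0], 100, [669.0, 390.0, 177.0]]
0.5 5 [np.float64(0.636), np.float64(0.61), 39, [361.0, 301.0, 451.0], 100, [588.0, 504.0, 204.0], 67, [697.0, 296.0, 30.0]]
0.5 80 [np.float64(0.636), np.float64(0.68), 56, [357.0, 309.0, 458.0], 160, [588.0, 504.0, 204.0], 93, [669.0, 390.0, 177.0]]
```

```bash
python3 - <<'E'
from h import *
d=pickle.load(open('top.pkl','rb')); P=cloud(d); P=P[d['depth']>0]
P=P[(P[:,0]>340)&(P[:,1]>-100)&(P[:,2]>-50)]
b=.15; z=np.array([-.7071*np.sin(b),-.7071*np.sin(b),-np.cos(b)])
p0=arm.read_state()['position']; p1=np.array([655,258.6,5.])-z*130
for k in (.25,.5,.75,1): print(clear(p0+(p1-p0)*k,z*k+(1-k)*np.array([0,0,-1]),P))
print(p1); plan(p1,q(z,[-1,1,0]),12)
E
```

```text
[np.float64(0.48), np.float64(1.39), 201, [357.0, 302.0, 455.0], 202, [357.0, 302.0, 455.0], 193, [522.0, 272.0, 358.0]]
[np.float64(0.54), np.float64(1.23), 157, [357.0, 309.0, 458.0], 175, [364.0, 311.0, 453.0], 127, [530.0, 273.0, 352.0]]
[np.float64(0.585), np.float64(1.06), 125, [357.0, 309.0, 458.0], 153, [530.0, 293.0, 355.0], 90, [555.0, 265.0, 272.0]]
[np.float64(0.62), np.float64(0.88), 97, [357.0, 309.0, 458.0], 163, [534.0, 297.0, 347.0], 120, [560.0, 268.0, 235.0]]
[668.73680145 272.33680145 133.54024013]
dist 401.5496273015065 rot [ 0.043  0.144 -0.561] rot/row [0.0036, 0.012, -0.0468]
[[-0.0207, 0.0164, 0.0205], [-0.0217, 0.0155, 0.0202], [-0.0227, 0.0145, 0.0199], [-0.0236, 0.0135, 0.0195], [-0.0244, 0.0125, 0.0192], [-0.0252, 0.0114, 0.0189], [-0.0259, 0.0102, 0.0185], [-0.0266, 0.0091, 0.0182], [-0.0272, 0.0079, 0.0178], [-0.0278, 0.0067, 0.0175], [-0.0282, 0.0054, 0.0171], [-0.0287, 0.0041, 0.0167]]
```

Call:
play_rows:
  travel:
    - [-0.0207,0.0164,0.0205]
    - [-0.0217,0.0155,0.0202]
    - [-0.0227,0.0145,0.0199]
    - [-0.0236,0.0135,0.0195]
    - [-0.0244,0.0125,0.0192]
    - [-0.0252,0.0114,0.0189]
    - [-0.0259,0.0102,0.0185]
    - [-0.0266,0.0091,0.0182]
    - [-0.0272,0.0079,0.0178]
    - [-0.0278,0.0067,0.0175]
    - [-0.0282,0.0054,0.0171]
    - [-0.0287,0.0041,0.0167]
  rotation:
    - [0.0036,0.012,-0.0468]
    - [0.0036,0.012,-0.0468]
    - [0.0036,0.012,-0.0468]
    - [0.0036,0.012,-0.0468]
    - [0.0036,0.012,-0.0468]
    - [0.0036,0.012,-0.0468]
    - [0.0036,0.012,-0.0468]
    - [0.0036,0.012,-0.0468]
    - [0.0036,0.012,-0.0468]
    - [0.0036,0.012,-0.0468]
    - [0.0036,0.012,-0.0468]
    - [0.0036,0.012,-0.0468]
  grip: [1,1,1,1,1,1,1,1,1,1,1,1]

```text
clock: 2.82
position: [670.4, 270.4, 133.3]
ee_rot: [-0.381, 0.921, -0.029, -0.069]
contact_force: [0.7, -0.4, 0.5]
gripper_width: 85.2
```

Call:
play_rows:
  travel:
    - [0,0,0]
    - [0,0,0]
  rotation:
    - [0,0,0]
    - [0,0,0]
  grip: [1,1]

```text
clock: 2.98
position: [669.0, 270.3, 130.2]
ee_rot: [-0.38, 0.922, -0.03, -0.072]
contact_force: [0.7, -0.5, 1.3]
gripper_width: 85.5
```

```bash
python3 - <<'E'
from h import *
d=grab('wrist'); cv2.imwrite('pics/w2.png',cv2.resize(d['image'],(784,588),interpolation=cv2.INTER_CUBIC))
print(d['st']['position'],d['st']['joints'].round(3),links(d['st']['position'],Ro.from_quat(d['st']['ee_rot']).as_matrix()[:,2]))
P=cloud(d); m=(P[...,2]>14)&(P[...,2]<40)&(d['depth']>0)&(np.hypot(P[...,0]-655,P[...,1]-258)<110)
P=P[m]; r=cv2.minAreaRect(P[:,:2].astype(np.float32)); print(len(P),r,np.percentile(P[:,2],[5,50,95]))
a=(P[:,0]+P[:,1]-655-258.6)/2**.5; b=(-P[:,0]+P[:,1]+655-258.6)/2**.5
print(np.percentile(a,[1,99]),np.percentile(b,[1,99]))
T=grab('top'); Q=cloud(T); Q=Q[T['depth']>0]
j1,al,E,W,C=links(d['st']['position'],Ro.from_quat(d['st']['ee_rot']).as_matrix()[:,2])
s=sdist(Q,E,W); print('arm surf radius',np.percentile(s[s<75],[5,25,50,75,95]))
print(E,W,C)
E
```

```text
[668.96052941 270.29057376 130.19397864] [ 0.618  0.694  0.269  0.026 -1.299 -1.415] (np.float64(0.617778309656179), np.float64(0.8754197983898973), array([295.07520027, 209.6687234 , 598.81407609]), array([609.82866677, 433.3200416 , 428.53682218]), array([702.21514075, 303.30085291, 428.53682218]))
20799 ((654.9379272460938, 259.34149169921875), (219.7565155029297, 136.7543487548828), 0.845869779586792) [19.56304273 24.04294204 30.67119963]
[-87.74809671  92.53723638] [-79.47372965 102.48601787]
arm surf radius [32.88662559 39.95447651 43.68556298 54.70005292 71.09819058]
[295.07520027 209.6687234  598.81407609] [609.82866677 433.3200416  428.53682218] [702.21514075 303.30085291 428.53682218]
```

View pics/w2.png

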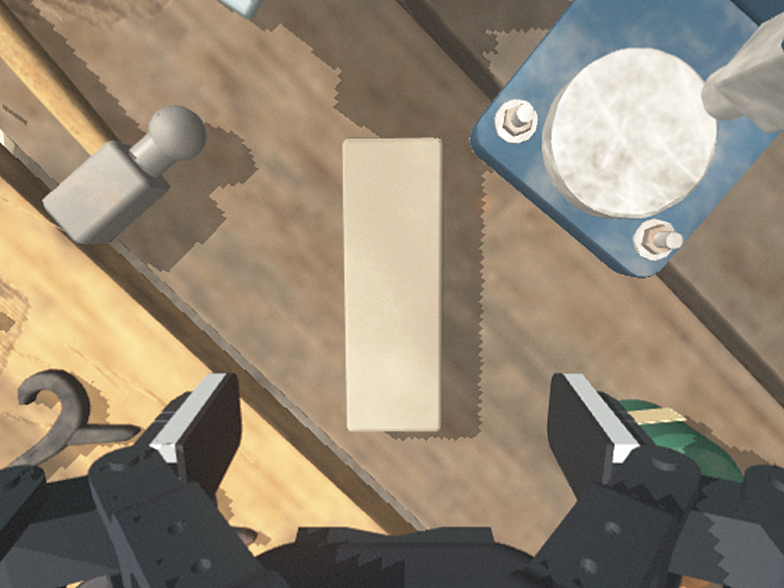

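The wrist view shows the stone square to the jaws and slightly left of centre, with corners (343,139), (442,139), (440,431) and (347,431). The oil can and vise are clear of the fingers.

```bash
python3 - <<'E'
from h import *
d=pickle.load(open('wrist.pkl','rb'))
X=onplane(d,np.array([[343,139],[442,139],[440,431],[347,431]])/1.4,24); print(X.round(1))
c=X.mean(0); l=(X[2]+X[3]-X[0]-X[1])[:2]; yaw=np.arctan2(l[1],l[0]); print(c,yaw,np.linalg.norm(l)/2,np.linalg.norm(X[1]-X[0]),np.linalg.norm(X[2]-X[3]))
c=c[:2]; b=.15; u=np.array([np.cos(yaw),np.sin(yaw)]); z=np.array([*(-u*np.sin(b)),-np.cos(b)])
p=np.array([*c,5.]); print(p-z*50); plan(p-z*50,q(z,[-u[1],u[0],0]),4); print(p)
E
```

```text
[[622.6 190.6  24. ]
 [588.8 224.6  24. ]
 [692.8 328.9  24. ]
 [726.8 294.7  24. ]]
[657.77081078 259.70073437  24.        ] 0.7855222290813528 147.29424239930808 47.88705512920331 48.22426970785876
[663.05359109 264.98482567  54.4385539 ]
dist 81.46912821423784 rot [-0.002  0.002 -0.003] rot/row [-0.0004, 0.0004, -0.0008]
[[-0.0009, 0.0003, 0.0203], [-0.0009, 0.0003, 0.0203], [-0.0009, 0.0003, 0.0203], [-0.0009, 0.0003, 0.0203]]
[657.77081078 259.70073437   5.        ]
```

Call:
play_rows:
  travel:
    - [-0.0009,0.0003,0.02]
    - [-0.0009,0.0003,0.02]
    - [-0.0009,0.0003,0.02]
    - [-0.0009,0.0003,0.02]
    - [0,0,0.015]
    - [0,0,0.01]
    - [0,0,0]
  rotation:
    - [0,0,0]
    - [0,0,0]
    - [0,0,0]
    - [0,0,0]
    - [0,0,0]
    - [0,0,0]
    - [0,0,0]
  grip: [1,1,1,1,1,1,1]

```text
clock: 3.67
position: [659.5, 262.3, 30.4]
ee_rot: [-0.38, 0.922, -0.029, -0.069]
contact_force: [-0.1, -0.2, -0.1]
gripper_width: 85.6
```

```bash
python3 - <<'E'
from h import *
st=arm.read_state(); print(st['position'],st['contact_force'],st['joints'].round(3))
b=.15; u=np.array([.7071,.7071]); z=np.array([*(-u*np.sin(b)),-np.cos(b)])
plan([657.8,259.7,5.],q(z,[-u[1],u[0],0]),3)
E
```

```text
[659.5291265  262.26164638  30.38716888] [-0.12305681 -0.22810805 -0.06836259] [ 0.616  0.762  0.132  0.029 -1.089 -1.42 ]
dist 25.574601743274446 rot [-0.     0.    -0.003] rot/row [-0.0001, 0.0001, -0.001]
[[-0.0003, -0.0002, 0.0085], [-0.0003, -0.0002, 0.0085], [-0.0003, -0.0002, 0.0085]]
```

Call:
play_rows:
  travel:
    - [-0.0003,-0.0002,0.0085]
    - [-0.0003,-0.0002,0.0085]
    - [-0.0003,-0.0002,0.0075]
    - [0,0,0]
    - [0,0,0]
    - [0,0,0]
    - [0,0,0]
    - [0,0,0]
    - [0,0,0]
    - [0,0,0]
    - [0,0,0]
  rotation:
    - [0,0,0]
    - [0,0,0]
    - [0,0,0]
    - [0,0,0]
    - [0,0,0]
    - [0,0,0]
    - [0,0,0]
    - [0,0,0]
    - [0,0,0]
    - [0,0,0]
    - [0,0,0]
  grip: [1,1,1,0.7,0.5,0.3,0,0,0,0,0]

```text
clock: 4.58
position: [659.8, 262.1, 6.7]
ee_rot: [-0.381, 0.922, -0.029, -0.067]
contact_force: [1.2, 1.6, 3.7]
gripper_width: 48.8
```

Call:
play_rows:
  travel:
    - [0,0,0]
    - [0,0,0]
    - [0.0008,0,-0.005]
    - [0.0015,0,-0.01]
    - [0.003,0,-0.02]
    - [0.003,0,-0.02]
    - [0,0,0]
  rotation:
    - [0,0,0]
    - [0,0,0]
    - [0,0,0]
    - [0,0,0]
    - [0,0,0]
    - [0,0,0]
    - [0,0,0]
  grip: [0,0,0,0,0,0,0]

```text
clock: 5.17
position: [660.7, 262.1, 65.7]
ee_rot: [-0.381, 0.922, -0.029, -0.065]
contact_force: [2.0, 0.7, -1.3]
gripper_width: 48.8
```

```bash
python3 - <<'E'
from h import *
d=grab('wrist'); cv2.imwrite('pics/w3.png',cv2.resize(d['image'],(784,588),interpolation=cv2.INTER_CUBIC))
print(d['st']['position'],d['st']['gripper_width'],d['st']['contact_force'],d['st']['wrist_torque'],Ro.from_quat(d['st']['ee_rot']).as_matrix())
E
```

```text
[660.6851022  262.08122952  65.66577916] 48.784692729955175 [ 2.00276947  0.66928607 -1.27488017] [ 0.41527354 -0.50180932  0.00975495] [[-0.70081093 -0.70655944 -0.09817228]
 [-0.69899046  0.70764397 -0.10321015]
 [ 0.14239513 -0.00370931 -0.98980294]]
```

View pics/w3.png

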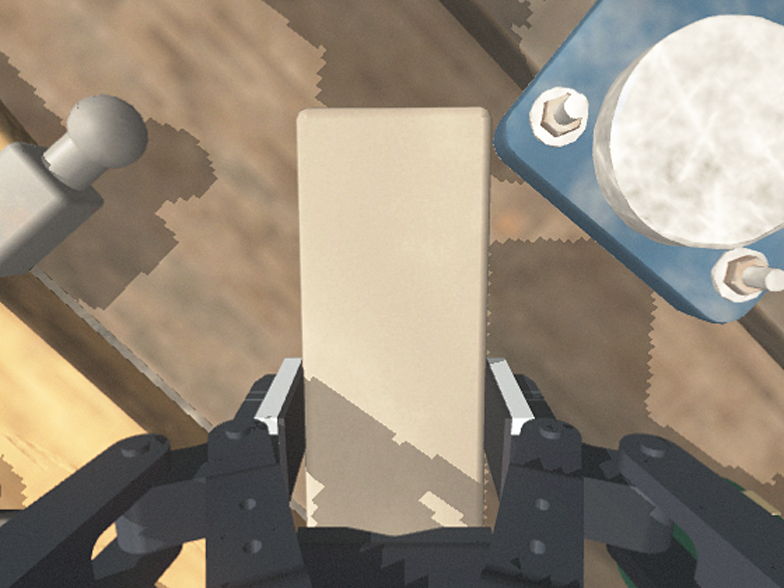

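```bash
cat >> h.py <<'E'
Rg=Ro.from_quat([-0.381,0.922,-0.029,-0.067]).as_matrix()
nt=Rg.T@[0,0,1]; nt[1]=0; nt/=np.linalg.norm(nt)
ut=np.cross([0,1,0],nt); ut=ut if Rg@ut@[1,1,0]>0 else -ut
st_t=Rg.T@np.array([657.8-659.8,259.7-262.1,-6.7]); st_t[1]=0
def place(a,h):  # tool pose putting stone centre at rail coords (a,0,h)
    Rz=Ro.from_euler('z',sp[2]).as_matrix(); B=Rz@np.c_[ex,[0,1,0],en]
    T=np.c_[ut,np.cross(nt,ut),nt]; R=B@T.T
    p=stl(sp,rl(a,0,h))[0]-R@st_t; return p,R
E
python3 - <<'E'
from h import *
d=pickle.load(open('wrist.pkl','rb')); H=np.array(d['hand_eye'])
r=rays(d,np.array([[300,109],[489,109],[340,109],[450,109],[300,300],[491,300]])/1.4)@H[:3,:3].T; o=H[:3,3]
top=st_t+24*nt; t=((top-o)@nt)/(r@nt); X=o+r*t[:,None]
print('st_t',st_t,'ut',ut,'nt',nt); print('low end along',((X-st_t)@ut).round(1),'y',X[:,1].round(1))
for h in (90,0): 
    p,R=place(4,h); print(p,R[:,2],links(p,R[:,2])[:2])
D=pickle.load(open('top.pkl','rb'))
p,R=place(4,80); 
plan([655,150,200],R,7,0)
st=dict(position=[655,150,200],ee_rot=Ro.from_matrix(R).as_quat()); plan(p,R,7,0,st)
E
```

```text
st_t [2.10234015 0.         7.08213028] ut [-0.98934902  0.         -0.14556273] nt [ 0.14556273  0.         -0.98934902]
low end along [-73.5 -73.5 -73.5 -73.5 -25.4 -25.3] y [-22.5  24.5 -12.6  14.8 -23.7  26.2]
[474.19759155  25.35371913 163.2762689 ] [ 0.19733557  0.04547687 -0.97928062] (np.float64(0.4227445929965554), np.float64(1.469778961882583))
[504.27015843  32.28407718  78.73272475] [ 0.19733557  0.04547687 -0.97928062] (np.float64(0.4082210952600706), np.float64(1.2897101760520326))
dist 176.61137568862927 rot [ 0.015 -0.339  0.56 ] rot/row [0.0021, -0.0484, 0.08]
[[0.0145, -0.0109, -0.0176], [0.0127, -0.012, -0.0182], [0.0108, -0.013, -0.0188], [0.0088, -0.0138, -0.0192], [0.0067, -0.0145, -0.0195], [0.0046, -0.015, -0.0198], [0.0024, -0.0153, -0.0199]]
dist 221.27935711136922 rot [0. 0. 0.] rot/row [0.0, 0.0, 0.0]
[[0.0294, -0.0116, 0.0006], [0.0294, -0.0116, 0.0006], [0.0294, -0.0116, 0.0006], [0.0294, -0.0116, 0.0006], [0.0294, -0.0116, 0.0006], [0.0294, -0.0116, 0.0006], [0.0294, -0.0116, 0.0006]]
```

Call:
play_rows:
  travel:
    - [0.0145,-0.0109,-0.0176]
    - [0.0127,-0.012,-0.0182]
    - [0.0108,-0.013,-0.0188]
    - [0.0088,-0.0138,-0.0192]
    - [0.0067,-0.0145,-0.0195]
    - [0.0046,-0.015,-0.0198]
    - [0.0024,-0.0153,-0.0199]
    - [0.015,-0.006,0.0003]
    - [0.0294,-0.0116,0.0006]
  rotation:
    - [0.0021,-0.0484,0.08]
    - [0.0021,-0.0484,0.08]
    - [0.0021,-0.0484,0.08]
    - [0.0021,-0.0484,0.08]
    - [0.0021,-0.0484,0.08]
    - [0.0021,-0.0484,0.08]
    - [0.0021,-0.0484,0.08]
    - [0,0,0]
    - [0,0,0]
  grip: [0,0,0,0,0,0,0,0,0]

```text
clock: 5.97
position: [616.9, 122.7, 188.9]
ee_rot: [-0.112, 0.989, 0.011, 0.101]
contact_force: [-0.1, 0.4, -4.8]
gripper_width: 48.6
```

Call:
play_rows:
  travel:
    - [0.0294,-0.0116,0.0006]
    - [0.0294,-0.0116,0.0006]
    - [0.0294,-0.0116,0.0006]
    - [0.0294,-0.0116,0.0006]
    - [0.025,-0.01,0.0006]
    - [0.015,-0.006,0.0006]
    - [0,0,0]
    - [0,0,0]
  rotation:
    - [0,0,0]
    - [0,0,0]
    - [0,0,0]
    - [0,0,0]
    - [0,0,0]
    - [0,0,0]
    - [0,0,0]
    - [0,0,0]
  grip: [0,0,0,0,0,0,0,0]

```text
clock: 6.63
position: [478.6, 26.4, 152.5]
ee_rot: [-0.112, 0.989, 0.01, 0.098]
contact_force: [1.1, 0.5, -3.6]
gripper_width: 48.8
```

```bash
python3 - <<'E'
from h import *
d=grab('wrist'); cv2.imwrite('pics/w4.png',cv2.resize(d['image'],(784,588),interpolation=cv2.INTER_CUBIC))
s=d['st'];print(s['position'],s['gripper_width'],s['contact_force'],s['clock'])
# stone tracking: reproject low-end top corners, cleat edge
H=np.array(d['hand_eye']); R=Ro.from_quat(s['ee_rot']).as_matrix()
pts=[st_t+ut*-75+24*nt+np.array([0,k,0]) for k in (-25,25)]
print((pix(d,[R@x+s['position'] for x in pts])*1.4).round())
print((pix(d,stl(sp,[rl(-75,22,12),rl(-75,-22,12),rl(-87,22,12),rl(-87,-22,12),[-105,55,10],[-105,-55,10]]))*1.4).round().tolist())
print(np.c_[R@ut,R@nt].round(4).T.tolist())
for h in (25,): p,Rp=place(4,h); plan(p,Rp,5,0)
E
```

```text
[478.55676451  26.40607742 152.50580122] 48.845460227212705 [ 1.06389399  0.45245149 -3.55715093] 6.6333
[[293. 104.]
 [493. 104.]]
[[446.0, 142.0], [342.0, 142.0], [446.0, 112.0], [341.0, 112.0], [510.0, 56.0], [278.0, 56.0]]
[[0.9178, 0.2114, 0.3362], [-0.328, -0.0735, 0.9418]]
dist 53.48305423244126 rot [-0.002 -0.005  0.   ] rot/row [-0.0004, -0.001, 0.0001]
[[-0.0012, -0.0001, 0.0106], [-0.0011, -0.0001, 0.0106], [-0.0011, -0.0001, 0.0106], [-0.0011, -0.0001, 0.0106], [-0.0011, -0.0001, 0.0106]]
```

View pics/w4.png

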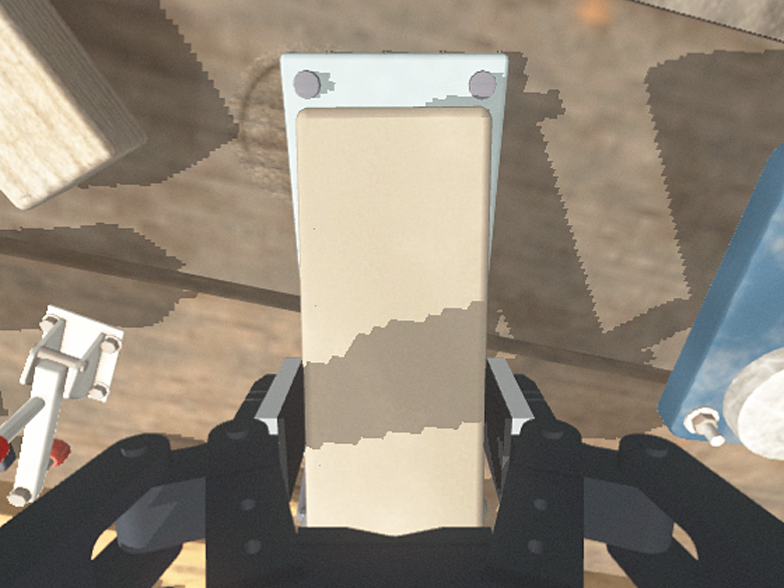

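The wrist view shows the stone held unslipped, with its low end at row 109 and columns 298–490. It is centred over the base plate, whose corners are at (281,55) and (508,54). The stand pose is confirmed to about 1 mm, so I descend.

Call:
play_rows:
  travel:
    - [-0.001,0,0.0106]
    - [-0.001,0,0.0106]
    - [-0.001,0,0.0106]
    - [-0.001,0,0.0106]
    - [-0.001,0,0.0106]
    - [0,0,0]
    - [0,0,0]
  rotation:
    - [0,-0.001,0]
    - [0,-0.001,0]
    - [0,-0.001,0]
    - [0,-0.001,0]
    - [0,-0.001,0]
    - [0,0,0]
    - [0,0,0]
  grip: [0,0,0,0,0,0,0]

```text
clock: 7.27
position: [495.9, 31.1, 102.2]
ee_rot: [-0.113, 0.988, 0.01, 0.101]
contact_force: [-0.1, -0.1, -3.1]
gripper_width: 48.6
```

```bash
python3 - <<'E'
from h import *
s=arm.read_state(); print(s['position'],s['contact_force'])
for h in (25,6): p,Rp=place(3,h); print(p); plan(p,Rp,3,0)
E
```

```text
[495.93687827  31.14855178 102.15681999] [-0.10919077 -0.0746309  -3.13277045]
[495.00128805  30.14802439 101.87414476]
dist 1.398674164146842 rot [-0.002 -0.001  0.001] rot/row [-0.0006, -0.0002, 0.0003]
[[0.0004, -0.0003, 0.0], [0.0004, -0.0003, 0.0], [0.0004, -0.0003, 0.0]]
[501.34994106  31.61109998  84.02606322]
dist 18.927216929453394 rot [-0.002 -0.001  0.001] rot/row [-0.0006, -0.0002, 0.0003]
[[-0.0005, -0.0002, 0.0063], [-0.0005, -0.0002, 0.0063], [-0.0005, -0.0003, 0.0063]]
```

Call:
play_rows:
  travel:
    - [-0.0005,-0.0002,0.0063]
    - [-0.0005,-0.0002,0.0063]
    - [-0.0005,-0.0003,0.0063]
    - [0,0,0]
    - [-0.0003,0,0.002]
    - [0,0,0]
  rotation:
    - [-0.0006,0,0.0003]
    - [-0.0006,0,0.0003]
    - [-0.0006,0,0.0003]
    - [0,0,0]
    - [0,0,0]
    - [0,0,0]
  grip: [0,0,0,0,0,0]

```text
clock: 7.77
position: [501.8, 31.5, 82.6]
ee_rot: [-0.112, 0.988, 0.012, 0.102]
contact_force: [-1.0, -0.8, -2.8]
gripper_width: 48.7
```

Call:
play_rows:
  travel:
    - [-0.0001,0,0.001]
    - [-0.0001,0,0.001]
    - [0,0,0]
  rotation:
    - [0,0,0]
    - [0,0,0]
    - [0,0,0]
  grip: [0,0,0]

```text
clock: 8.02
position: [502.4, 31.7, 81.0]
ee_rot: [-0.112, 0.988, 0.012, 0.102]
contact_force: [1.1, -0.8, -3.3]
gripper_width: 48.6
```

Call:
play_rows:
  travel:
    - [-0.0001,0,0.001]
    - [0,0,0]
    - [0,0,0]
  rotation:
    - [0,0,0]
    - [0,0,0]
    - [0,0,0]
  grip: [0,0,0]

```text
clock: 8.27
position: [502.6, 31.8, 80.0]
ee_rot: [-0.112, 0.988, 0.012, 0.102]
contact_force: [-0.4, -0.5, -3.6]
gripper_width: 48.8
```

```bash
python3 - <<'E'
from h import *
s=arm.read_state(); print(s['position'],s['contact_force'],s['wrist_torque'])
R=Ro.from_quat(s['ee_rot']).as_matrix(); A=np.array(s['position'])+R@st_t
B=Ro.from_euler('z',sp[2]).as_matrix()@np.c_[ex,[0,1,0],en]; print((A-[sp[0],sp[1],70])@B, B.T@R@np.c_[ut,nt])
E
```

```text
[502.63049473  31.75326119  79.99785846] [-0.35134575 -0.54843317 -3.63022146] [-0.04608232  0.54981884  0.015631  ]
[ 2.83142216 -0.14633499  1.77231826] [[ 9.99998697e-01 -1.56679890e-03]
 [-3.89226383e-04 -2.23227020e-04]
 [ 1.56671194e-03  9.99998748e-01]]
```

Call:
play_rows:
  travel:
    - [-0.0001,0,0.001]
    - [0,0,0]
    - [0,0,0]
  rotation:
    - [0,0,0]
    - [0,0,0]
    - [0,0,0]
  grip: [0,0,0]

```text
clock: 8.52
position: [502.9, 31.8, 78.9]
ee_rot: [-0.112, 0.988, 0.012, 0.102]
contact_force: [-0.7, 0.4, -3.7]
gripper_width: 48.4
```

Call:
play_rows:
  travel:
    - [-0.0001,0,0.0007]
    - [0,0,0]
    - [0,0,0]
  rotation:
    - [0,0,0]
    - [0,0,0]
    - [0,0,0]
  grip: [0,0,0]

```text
clock: 8.77
position: [503.2, 31.9, 78.4]
ee_rot: [-0.112, 0.988, 0.012, 0.102]
contact_force: [0.2, 0.5, -3.0]
gripper_width: 48.8
```

Call:
play_rows:
  travel:
    - [-0.0001,0,0.0005]
    - [0,0,0]
    - [0,0,0]
  rotation:
    - [0,0,0]
    - [0,0,0]
    - [0,0,0]
  grip: [0,0,0]

```text
clock: 9.02
position: [503.3, 31.9, 78.3]
ee_rot: [-0.112, 0.988, 0.012, 0.102]
contact_force: [-4.2, 0.2, 3.0]
gripper_width: 48.8
```

Call:
play_rows:
  travel:
    - [0,0,0.0003]
    - [0,0,0]
    - [0,0,0]
    - [0,0,0]
    - [0,0,0]
    - [0,0,0]
    - [0,0,0]
    - [0,0,0]
  rotation:
    - [0,0,0]
    - [0,0,0]
    - [0,0,0]
    - [0,0,0]
    - [0,0,0]
    - [0,0,0]
    - [0,0,0]
    - [0,0,0]
  grip: [0,0,0.6,0.65,0.75,0.9,1,1]

```text
clock: 9.68
position: [503.6, 32.0, 77.6]
ee_rot: [-0.112, 0.988, 0.012, 0.102]
contact_force: [-0.1, 1.1, -0.2]
gripper_width: 85.9
```

Call:
play_rows:
  travel:
    - [0,0,0]
    - [0,0,-0.005]
    - [0,0,-0.01]
    - [0,0,-0.02]
    - [0,0,-0.025]
    - [0,0,-0.03]
    - [0,0,-0.03]
    - [0,0,-0.02]
    - [0,0,0]
    - [0,0,0]
  rotation:
    - [0,0,0]
    - [0,0,0]
    - [0,0,0]
    - [0,0,0]
    - [0,0,0]
    - [0,0,0]
    - [0,0,0]
    - [0,0,0]
    - [0,0,0]
    - [0,0,0]
  grip: [1,1,1,1,1,1,1,1,1,1]

```text
clock: 10.52
position: [475.8, 25.7, 216.1]
ee_rot: [-0.112, 0.988, 0.012, 0.104]
contact_force: [0.1, 0.0, -1.2]
gripper_width: 85.5
```

```bash
python3 - <<'E'
from h import *
d=grab('wrist'); cv2.imwrite('pics/w5.png',cv2.resize(d['image'],(784,588),interpolation=cv2.INTER_CUBIC))
s=d['st']; print(s['position'],s['contact_force'],s['gripper_width'],s['clock'])
P=cloud(d); P=P[d['depth']>0]
B=Ro.from_euler('z',sp[2]).as_matrix()@np.c_[ex,[0,1,0],en]; V=(P-[sp[0],sp[1],70])@B
m=(abs(V[:,1])<40)&(abs(V[:,0])<95)&(V[:,2]>18)&(V[:,2]<30); v=V[m]
print(len(v),np.percentile(v,[1,50,99],axis=0).round(1).tolist(),np.polyfit(v[:,0],v[:,2],1),np.polyfit(v[:,1],v[:,2],1),cv2.minAreaRect(v[:,:2].astype(np.float32)))
print((pix(d,stl(sp,[rl(-75,22,12),rl(-75,-22,12),rl(-72,25,24),rl(-72,-25,24),rl(78,25,24),rl(78,-25,24)]))*1.4).round().tolist())
E
```

```text
[475.80427665  25.68435068 216.14848692] [ 0.07150706  0.04097546 -1.20356869] 85.49737706301507 10.5167
14057 [[-70.1, -24.2, 21.6], [2.1, 0.0, 24.6], [91.8, 24.5, 26.3]] [-1.67688535e-03  2.45470896e+01] [-3.53246840e-03  2.45407162e+01] ((11.168388366699219, 0.1748371124267578), (166.5794219970703, 50.03983688354492), 0.15374302864074707)
[[435.0, 119.0], [352.0, 119.0], [442.0, 121.0], [344.0, 121.0], [439.0, 404.0], [348.0, 404.0]]
```

View pics/w5.png

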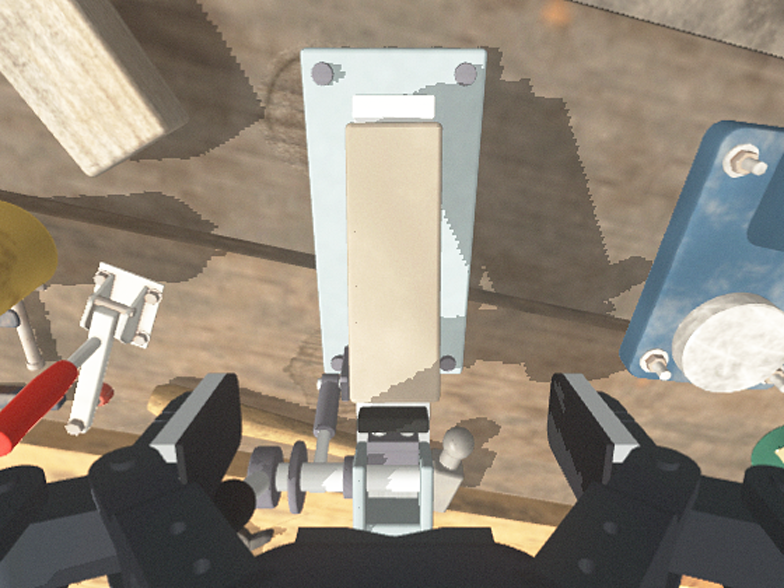

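Wrist view: the stone lies on the rail, square and centred. Its low end is at row 123 and its high end at row 402, against predicted 121 and 404 for 3 mm off the cleat; depth gives height 24.5 mm. The lever is still open. Next I plan the lever push.

```bash
cat >> h.py <<'E'
def fing(t,gap=0,lean=.2,up=12):
    g=t-.65; nr=np.array([np.cos(lean),np.sin(lean)]); tz=np.array([np.sin(lean),-np.cos(lean)])
    P=np.array([112,128])+99*np.array([np.sin(g),np.cos(g)])-(22+gap)*nr+up*tz
    p=stl(sp,[P[0],-73,P[1]])[0]; c,s=np.cos(sp[2]),np.sin(sp[2])
    return p,q([tz[0]*c,tz[0]*s,tz[1]],[-s,c,0])
E
python3 - <<'E'
from h import *
p,R=fing(0,25); print(p); plan(p,R,5,0)
a=p; out=[]
st=dict(position=p,ee_rot=Ro.from_matrix(R).as_quat())
ts=[(0,12),(0,4)]+[(t,-2) for t in np.arange(.0,1.25,.1)]
prev=p
for t,g in ts:
    x,_=fing(t,g); out.append([round(float(c),4)+0 for c in R.T@(x-prev)/1000]); prev=x
print(len(out),out)
E
```

```text
[524.58619457 -37.94741316 185.71403857]
dist 85.44428609997185 rot [ 0.001  0.006 -0.001] rot/row [0.0002, 0.0011, -0.0001]
[[-0.0055, -0.0146, 0.007], [-0.0055, -0.0146, 0.007], [-0.0055, -0.0146, 0.007], [-0.0055, -0.0146, 0.007], [-0.0055, -0.0146, 0.007]]
15 [[-0.013, 0.0, 0.0], [-0.008, 0.0, 0.0], [-0.006, 0.0, 0.0], [-0.0091, 0.0, -0.0039], [-0.0095, 0.0, -0.0029], [-0.0097, 0.0, -0.002], [-0.0098, 0.0, -0.001], [-0.0099, 0.0, 0.0], [-0.0098, 0.0, 0.001], [-0.0097, 0.0, 0.002], [-0.0095, 0.0, 0.0029], [-0.0091, 0.0, 0.0039], [-0.0087, 0.0, 0.0047], [-0.0082, 0.0, 0.0056], [-0.0076, 0.0, 0.0064]]
```

Call:
play_rows:
  travel:
    - [0,0,0]
    - [0,0,0]
    - [0,0,0]
    - [-0.0055,-0.0146,0.007]
    - [-0.0055,-0.0146,0.007]
    - [-0.0055,-0.0146,0.007]
    - [-0.0055,-0.0146,0.007]
    - [-0.0055,-0.0146,0.007]
    - [0,0,0]
    - [0,0,0]
  rotation:
    - [0,0,0]
    - [0,0,0]
    - [0,0,0]
    - [0,0.0012,0]
    - [0,0.0012,0]
    - [0,0.0012,0]
    - [0,0.0012,0]
    - [0,0.0012,0]
    - [0,0,0]
    - [0,0,0]
  grip: [0.5,0,0,0,0,0,0,0,0,0]

```text
clock: 11.4
position: [524.8, -38.6, 184.6]
ee_rot: [-0.111, 0.989, 0.011, 0.097]
contact_force: [-1.1, -0.1, -0.4]
gripper_width: -0.1
```

```bash
python3 - <<'E'
from h import *
d=grab('wrist'); s=d['st']; cv2.imwrite('pics/w6.png',cv2.resize(d['image'],(784,588),interpolation=cv2.INTER_CUBIC))
print(s['position'],s['contact_force'],s['gripper_width'])
p,R=fing(0,12); plan(p,R,2,0)
E
```

```text
[524.83438623 -38.57285306 184.564879  ] [-1.10745982 -0.05183876 -0.41501619] -0.13286348844750417
dist 13.073989034975867 rot [ 0.    -0.002 -0.001] rot/row [0.0001, -0.0012, -0.0005]
[[-0.0065, 0.0001, -0.0003], [-0.0065, 0.0001, -0.0003]]
```

View pics/w6.png

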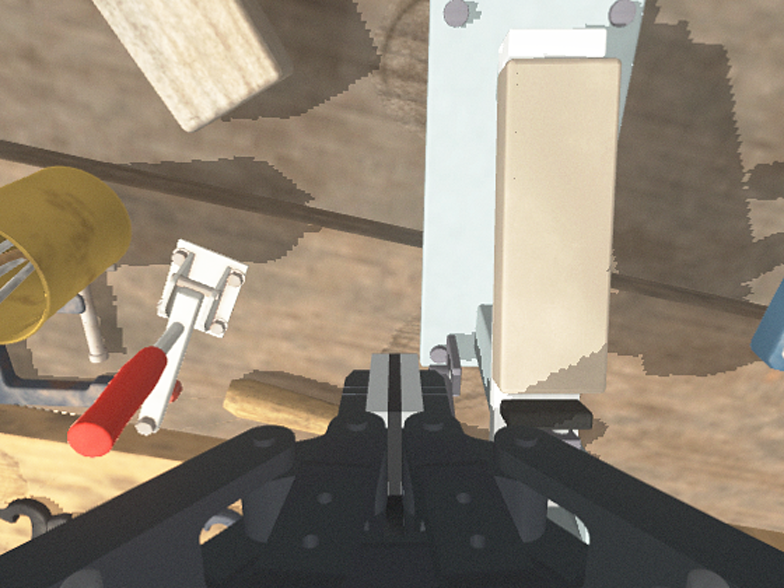

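The closed fingers are at (395,380), beside the stand. The lever is hidden ahead of them, as intended. Starting the push.

Call:
play_rows:
  travel:
    - [-0.013,0,-0.0006]
    - [-0.008,0,0]
    - [-0.006,0,0]
    - [-0.0091,0,-0.0039]
    - [-0.0095,0,-0.0029]
    - [0,0,0]
  rotation:
    - [0,0,0]
    - [0,0,0]
    - [0,0,0]
    - [0,0,0]
    - [0,0,0]
    - [0,0,0]
  grip: [0,0,0,0,0,0]

```text
clock: 11.95
position: [564.5, -28.9, 201.5]
ee_rot: [-0.112, 0.989, 0.011, 0.095]
contact_force: [-5.6, -3.0, 2.9]
gripper_width: -0.1
```

```bash
python3 - <<'E'
from h import *
s=arm.read_state(); print(s['position'],s['contact_force'],fing(.2,0)[0])
d=grab('top'); P=cloud(d); P=P[d['depth']>0]
d=grab('scene'); cv2.imwrite('pics/s2.png',cv2.resize(d['image'][150:300,200:400],(800,600),interpolation=cv2.INTER_CUBIC))
E
```

```text
[564.52986517 -28.87792819 201.53417751] [-5.60958553 -3.04625854  2.85842987] [564.88348794 -28.66072099 201.01273892]
```

Call:
play_rows:
  travel:
    - [-0.0097,0,-0.002]
    - [-0.0098,0,-0.001]
    - [-0.0099,0,0]
    - [-0.0098,0,0.001]
    - [-0.0097,0,0.002]
  rotation:
    - [0,0,0]
    - [0,0,0]
    - [0,0,0]
    - [0,0,0]
    - [0,0,0]
  grip: [0,0,0,0,0]

```text
clock: 12.47
position: [612.2, -17.9, 212.4]
ee_rot: [-0.112, 0.989, 0.011, 0.097]
contact_force: [-4.3, -1.7, 4.9]
gripper_width: -0.1
```

Call:
play_rows:
  travel:
    - [-0.0095,0,0.0029]
    - [-0.0091,0,0.0039]
    - [-0.0087,0,0.0047]
    - [-0.0082,0,0.0056]
    - [-0.0076,0,0.0064]
    - [0,0,0]
    - [0,0,0]
  rotation:
    - [0,0,0]
    - [0,0,0]
    - [0,0,0]
    - [0,0,0]
    - [0,0,0]
    - [0,0,0]
    - [0,0,0]
  grip: [0,0,0,0,0,0,0]

```text
clock: 13.05
position: [659.7, -6.8, 195.8]
ee_rot: [-0.112, 0.989, 0.011, 0.098]
contact_force: [0.1, 0.2, -0.1]
gripper_width: 0.3
```

Call:
play_rows:
  travel:
    - [0.01,0,-0.01]
    - [0.02,0,-0.02]
    - [0.025,0,-0.025]
    - [0.025,0,-0.025]
    - [0.025,0,-0.025]
    - [0.025,0,-0.025]
    - [0.025,0,-0.025]
    - [0.025,0,-0.02]
    - [0,0,0]
    - [0,0,0]
  rotation:
    - [0,0,0]
    - [0,0,0]
    - [0,0,0]
    - [0,0,0]
    - [0,0,0]
    - [0,0,0]
    - [0,0,0]
    - [0,0,0]
    - [0,0,0]
    - [0,0,0]
  grip: [0,0,0,0,0,0,0,0,0,0]

```text
clock: 13.88
position: [453.1, -54.7, 335.1]
ee_rot: [-0.112, 0.988, 0.012, 0.101]
contact_force: [0.3, -0.1, 0.2]
gripper_width: 0.1
```

```bash
python3 - <<'E'
from h import *
d=grab('wrist'); s=d['st']; cv2.imwrite('pics/w7.png',cv2.resize(d['image'],(784,588),interpolation=cv2.INTER_CUBIC))
print(s['position'],s['contact_force'],s['clock'])
P=cloud(d); P=P[d['depth']>0]
B=Ro.from_euler('z',sp[2]).as_matrix()@np.c_[ex,[0,1,0],en]; V=(P-[sp[0],sp[1],70])@B
m=(abs(V[:,1])<40)&(abs(V[:,0])<75)&(V[:,2]>18)&(V[:,2]<30); v=V[m]
print(len(v),np.percentile(v,[1,50,99],axis=0).round(1).tolist(),cv2.minAreaRect(v[:,:2].astype(np.float32)))
for a in (-75,75): print((pix(d,stl(sp,[rl(a,25,24),rl(a,-25,24)]))*1.4).round().tolist())
tip=lambda t:stl(sp,[112+110*np.sin(t-.65),-73,128+110*np.cos(t-.65)])[0]
print((pix(d,[tip(0),tip(1.61)])*1.4).round())
E
```

```text
[453.08704618 -54.68690092 335.07235825] [ 0.31167115 -0.13796122  0.17234699] 13.8833
6481 [[-73.5, -24.5, 21.4], [-3.5, -0.4, 24.6], [73.2, 24.3, 26.4]] ((0.08632659912109375, 0.2987632751464844), (50.2220458984375, 149.6101837158203), 89.92501831054688)
[[525.0, 145.0], [458.0, 145.0]]
[[519.0, 341.0], [455.0, 341.0]]
[[394. 407.]
 [394. 542.]]
```

View pics/w7.png

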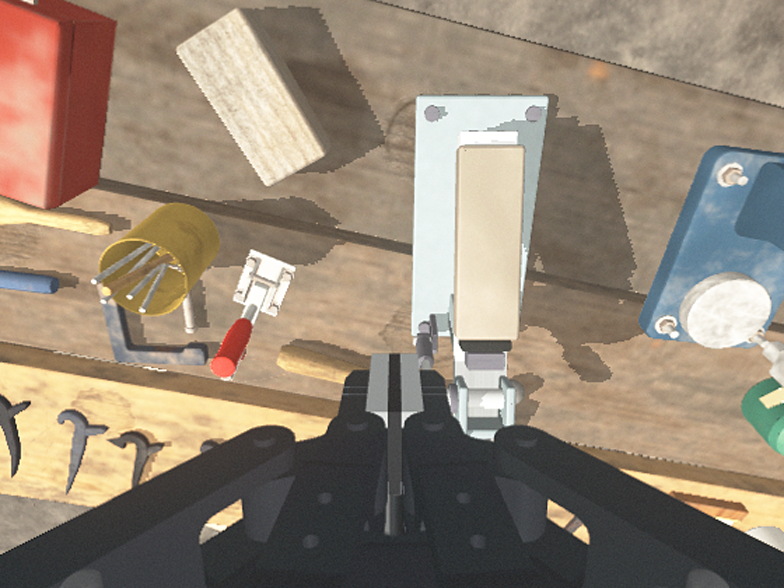

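The wrist view now shows the stone's low end at row 145, against the cleat. The jaw pad touches its high end at row 341. I verify the lever from the top camera.

```bash
python3 - <<'E'
from h import *
d=grab('top'); P=cloud(d)
tip=lambda t:stl(sp,[112+110*np.sin(t-.65),-73,128+110*np.cos(t-.65)])[0]
print(((pix(d,[tip(0),tip(1.61)])-[220,150])*5).round())
P=P[d['depth']>0]; c,s=np.cos(sp[2]),np.sin(sp[2]); x=(P[:,0]-sp[0])*c+(P[:,1]-sp[1])*s; y=-(P[:,0]-sp[0])*s+(P[:,1]-sp[1])*c
m=(abs(y+73)<18)&(x>112)&(x<230)&(P[:,2]>120)&(P[:,2]<240); print(m.sum(),np.percentile(x[m],[2,98]),np.percentile(P[m,2],[2,98]), 'angle',.65+np.median(np.arctan2(x[m]-112,P[m,2]-128)[x[m]>160]))
cv2.imwrite('pics/t2.png',cv2.resize(d['image'][150:270,220:380],(800,600),interpolation=cv2.INTER_CUBIC))
E
```

```text
[[338. 271.]
 [264.   3.]]
231 [113.57006521 195.37708777] [131.28710356 195.49926133] angle 1.5088490831973114
```

View pics/t2.png

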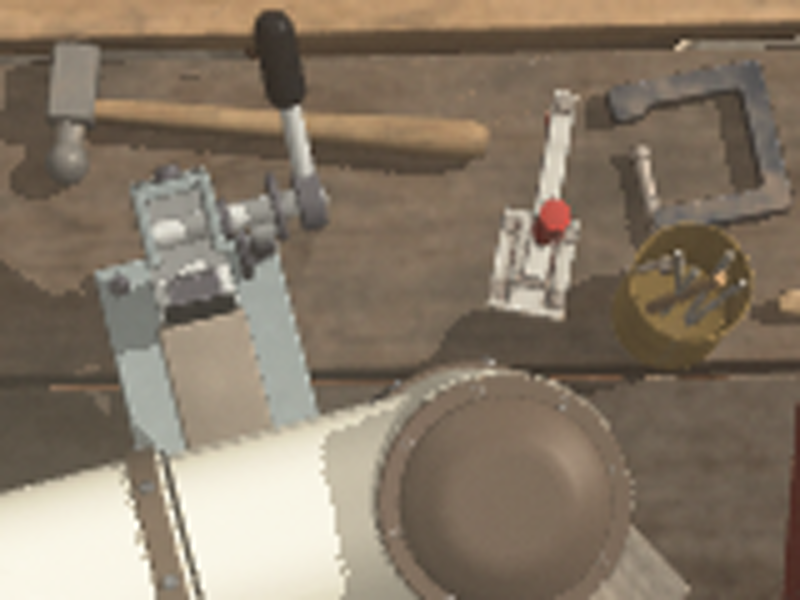

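The crop shows the lever fully over, its grip pointing away at (275,55), and the jaw against the stone at (200,305). The hammer, clamp and tin have not moved. Correcting the 1.51 rad from the grip's upper surface for its thickness gives about 1.6, which is the stop.

```bash
python3 -c "
from h import *
s=arm.read_state(); print(s['clock'],s['contact_force']); print(workorder.job_done())"
```

```text
13.9833 [-0.30791684 -0.55003727  0.07111331]
the job is handed in; nothing more can be done
None
```

The whetstone is on the rail against the cleat, let go, and the cam lever is over its high point and closed. I handed the job in at about 14 s of the 58 s allowed; it reported no verdict.

**Placing:** I laid the stone down under light contact (about 6 N) roughly 3 mm up from the cleat. I then opened the fingers and backed off before touching the lever.

**Stone, last check:** depth from the wrist camera puts its centre within 0.1 mm of the seat lengthwise and 0.3 mm across, parallel to within 0.002 rad. Its top is 24.5 mm above the rail, against a nominal 24 mm. The calibration is only good to about 2 mm.

**Lever, last check:** the top view shows it fully over, with the jaw against the stone. The raw depth angle was 1.51 rad, only just over the 1.5 limit. It was read on the grip's upper surface, and correcting for the grip's thickness gives about 1.6 rad, which fits the stop at 1.61.

**Robot and bystanders:** the tool is clear and reads under 1 N. Every bystander in the last pictures looked unmoved, but I compared them by eye rather than measuring. The chisel and brush were only partly in view, and the oil can was at the edge of the last wrist picture.

**Not measured:** the jaw force itself. I inferred it from the closed lever and the jaw touching the stone.

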